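Unsnap the battery cover of a desk unit

TASK

Take the battery cover off the desk unit: press its snap tab in towards the middle of the cover and, keeping it pressed, lift that edge until the hook is clear of the housing; then take the cover off and lay it gently, right side up, on the notebook. Do not force or crack the cover in its housing, and leave the calculator and the mouse where they are.

Things in the scene. Friction and masses are not known exactly. Their poses are not given: they have to be found in the camera images.
- housing: White box-shaped desk unit, 150 (x) x 96 (y) x 38 mm, fixed on the desk. Origin: centre of its underside; z up; the tab's side faces its own -x. A recess in its top, over two batteries, holds the cover with about 1 mm of play front and rear and 2 mm at each side, so a pushed cover may slide up to 2 mm first. At the rear (x = 43 to 54 mm) a bridge, flush with the top, covers the cover's tongue.
- lip (a point): Middle of the inner top edge of the housing's catch lip, 43 mm in front (-x) of the housing's centre, 32 mm above the desk; axes as the housing's. The lip is 5 mm thick, the floor of a notch 32 mm wide and 6 mm deep in the front of the housing's top. The tab's hook sits under it.
- cover: Grey loose battery cover: plate 84 (x) x 62 (y) x 4 mm, about 75 g. Origin: centre of the plate's underside, 34 mm above the desk when closed; axes then as the housing's. Its rear tongue (to x = 50 mm, 3 mm thick, just below the plate) sits under the housing's bridge: first the front edge must rise, then the cover must come about 10 mm to its own -x, then it lifts away.
- tab_face (a point): Middle of the outer (-x) face of the snap tab, 42 mm in front of and 14 mm above the cover's origin; axes as the cover's. Grey upright tongue, 26 mm wide, 4 mm thick, at the cover's front edge, standing 19 mm above the plate. Pressed to +x it gives like a spring: from 4 N, 9 N at the 3 mm that free the hook, stop at 3.7 mm (10 N). A fingertip pressing 10 to 15 N drags it up.
- hook (a point): Underside of the tab's hook at its front, 46 mm in front of and 12 mm below the cover's origin. It is 4 mm high and sticks out 4.4 mm under the lip. With the tab held in, raise the front edge 11 mm or more to bring it over the lip; the cover tips about its rear, so the tab's face moves about 3 mm to +x meanwhile: follow it. Let go, the hook rests on the lip, the cover propped at about 7 degrees.
- rib_top (a point): Centre of the top of the cover's grip rib, 8 mm behind (+x) and 20 mm above the cover's origin; axes as the cover's. The rib is 40 (x) x 12 (y) mm and 16 mm high above the plate.
- notebook: Closed linen-covered notebook lying flat, 214 (x) x 132 (y) x 16 mm, fixed on the desk. Origin: centre of its underside. The cover laid on it rests on its hook and its rear, tilted about 8 degrees, its origin about 8 mm above the notebook's top.
- calculator: Desk calculator, 118 x 72 x 13 mm, a bystander. Origin: centre of its underside.
- mouse: White computer mouse, 59 x 112 x 34 mm, a bystander. Origin: centre of its underside.

How it is judged:
On the way:
1. the tab's edge of the cover is raised so far that its hook is over the lip (z of tab_face in the frame of housing above 0.0555 m), for 0.2 s.
At the end, for the whole second after the job is handed in: The cover lies still on the notebook, right side up (within 0.3 rad of level), its origin within 75 mm of the notebook's centre along the notebook's length and 45 mm across it (x of cover in the frame of notebook between -0.075 and 0.075 m and y of cover in the frame of notebook between -0.045 and 0.045 m and z of cover in the frame of notebook below 0.035 m and angle between cover's own z axis and vertical below 0.3 rad and contact force between cover and notebook above 0.1 N and linear speed of cover below 0.02 m/s); the robot touches nothing.
It fails at once if the cover, its tab or tongue is forced against the housing with more than 30 N (contact force between cover and housing above 30 N).
It fails at once if the cover strikes or is pressed on the notebook with more than 25 N (contact force between cover and notebook above 25 N).
It fails at once if the calculator is moved more than 20 mm (distance of calculator from where it was at the start of the episode above 0.02 m).
It fails at once if the mouse is moved more than 20 mm (distance of mouse from where it was at the start of the episode above 0.02 m).
It also fails if it takes over 69 s, if anything falls off the work surface, if the arm or the gripper's body presses on something with over 40 N, if the wrist force passes 120 N, or if a joint passes its speed limit or range.

ROBOT

A 7-joint arm with a two-finger parallel gripper is mounted at the origin on a cart in front of the work surface, level with it; the furniture and walls round the work are solid. World frame = base frame: x ahead of the robot, y to its left, z up, the work surface at z = 0. Lengths are in m, angles in rad, forces in N, time in s.
With the tool pointing down it reaches from about 0.4 to 0.85 m from the base axis. Payload 10.4 kg.
Tool frame: the origin (TCP) lies midway between the tips of the shut fingers; the grasp point (between the pads) lies 19 mm behind it; z points along the fingers, y is the line along which they close (so a half turn about z gives the same grasp; the last joint's range is limited). The gripper opens to 85 mm and grips with 20 to 120 N. Pads are 22 mm wide; open, the fingers measure 114 mm over their backs; the gripper's body (76 mm by 85 mm) begins 54 mm behind the grasp point. The pads swing forward as they close: fully open they stand 13 mm farther back than shut.
Start: joints at [-1.371, 0.332, -0.065, 1.46, 0.022, 1.35, -0.088], TCP at [0.138, 0.61, 0.231] pointing down, gripper open.
Joint ranges: [-2.6, 2.6], [-0.5, 2.12], [-1.47, 1.34], [0.16, 2.42], [-1.27, 4.41], [0.06, 2.06], [-2.6, 2.6]. Speed limits (rad/s): [2.22, 2.22, 2.79, 2.79, 3.14, 3.14, 3.14].

INTERFACE

Orientations are given as a unit quaternion [x, y, z, w].
In Python, from workcell import get_obs, camera, camera_params, hand_in gives the robot as it stands.
- The arm moves only by the tool carry_out, never from a script. Its argument "commands" is a list that holds one entry, the list of rows, each a list of 6 numbers: the shift along the tool's x, y, z in units of 40 mm (1.0 is 40 mm), then the turn, a rotation vector about the tool's x, y, z in units of 6 degrees (1.0 is 6 degrees). In form: [[[x, y, z, ax, ay, az], ...]]. A call has 1 to 20 rows; each row shifts and turns the commanded pose from where the row before left it, along the tool's axes as they then stand; what a row does not reach is not made up. A row lasts 1/12 s, in which the tool goes at most 41.7 mm and 7.16 degrees, less where a joint would pass 70% of its speed; a pose out of reach is approached as far as the arm can. A call is refused whole if a number of a shift passes 1 or a number of a turn 1, either way. A call with a gripper value outside its range is refused whole. "hand" is the closure, from -1 (fully open) to 1 (shut), set as the call begins (left out, the last holds). The fingers move at their own pace and stop on an object; "force" is the grip in N (left out, the last holds). Time passes only in rows, so rows that do not move let the fingers close. It gives the time, the measured TCP pose, the force, the opening and the grip force at its end, in the units of the state.
- get_obs(): the state, without advancing time (a new reading comes with each control period).
- camera(name): name is "scene" or "top"; returns the picture (480x640x3 uint8, red, green, blue); there is no depth.
- camera_params(name): a dict with "mtx" (3x3 intrinsics, pixels), "R" (3x3) and "t" (3): a world point X has camera coordinates R X + t. Camera axes: x right, y down, z forward; pixel columns grow to the right and rows downward; lengths in m; the calibration is good to about 2 mm. A picture is of the moment at which its call begins. camera_params takes no time and is no camera call.
- hand_in(): hands the job in; it is judged then, once.
The state is a dict: "clock": time; "joint_pos": joint angles; "joint_velocities": joint speeds; "tau": joint torques, N m; "position": TCP position; "ee_rot": TCP orientation; "ft_force": force on the tool from outside, world axes, zero at the start; "torque": the same for the moment, N m; "grip_width": opening from 0.0 (shut) to 1.0 (fully open); "grasp_force": force on a finger pad.
Only numpy, scipy, OpenCV 4.12 (cv2) and the standard library are available. Lean on these libraries where they do the work, as an engineer would, in place of code of your own. Each camera call takes 0.05 s, during which the arm holds its last target. There are 200 camera calls.

## Working session

There is one attempt and no reset: what is moved stays moved. The work goes in short steps, Python scripts to look and compute and a tool call to move; the robot and the scene stay as the last step left them, time stands still between calls to the robot, and variables do not carry over. Pictures are saved under pics/ and viewed, at most 13 in all, crops included, and the job is handed in when it is done.

Besides the shell and the picture viewer there is one more tool, called after "Call:" as a command line: name --argument value ..., lists and objects as JSON in quotes. carry_out: Moves the arm, as the interface text tells. Its arguments: {"type":"object","properties":{"commands":{"type":"array"},"hand":{"type":"number"},"force":{"type":"number"}},"required":["commands"]}

```bash
mkdir -p pics; python3 - <<'E'
from workcell import *
import cv2
o=get_obs();print(o)
for n in("scene","top"):
    cv2.imwrite(f"pics/{n}0.png",camera(n)[:,:,::-1]);p=camera_params(n);print(n,p)
E
```

```text
{'clock': 0.0, 'joint_pos': array([-1.37060717,  0.33283194, -0.06468628,  1.46094612,  0.02160233,
        1.34990225, -0.08848524]), 'joint_velocities': array([-0.00105337, -0.00014384,  0.00174296, -0.0013669 ,  0.0001267 ,
        0.00083604, -0.00017961]), 'tau': array([-4.22671328e-04, -6.25443435e+01,  4.87813528e-02, -3.91625583e+01,
        1.61670672e-02,  9.45943786e-03,  5.73274019e-05]), 'position': array([0.13802509, 0.60918174, 0.23053854]), 'ee_rot': array([ 1.11152692e-01,  9.93803096e-01, -6.94876902e-04, -4.11417666e-05]), 'ft_force': array([ 0.36067708, -0.53327707, -1.01303144]), 'torque': array([-0.02392844, -0.02978088,  0.01355216]), 'grasp_force': 0.0, 'grip_width': 0.998016140234997}
scene {'mtx': array([[517.19025681,   0.        , 311.62735536],
       [  0.        , 517.19025681, 240.49225854],
       [  0.        ,   0.        ,   1.        ]]), 'R': array([[ 0.73638481, -0.67636768, -0.01625349],
       [-0.36094604, -0.37242841, -0.85499417],
       [ 0.57223716,  0.63547135, -0.51838286]]), 't': array([-0.47020762,  0.20948206,  0.78183581])}
top {'mtx': array([[511.69721656,   0.        , 316.64370816],
       [  0.        , 511.69721656, 247.77122498],
       [  0.        ,   0.        ,   1.        ]]), 'R': array([[ 0.02422915, -0.99970329,  0.00250592],
       [-0.97819306, -0.02422489, -0.20628011],
       [ 0.20627961,  0.00254672, -0.97848977]]), 't': array([-0.07208714,  0.57977868,  1.15997575])}
```

View pics/top0.png

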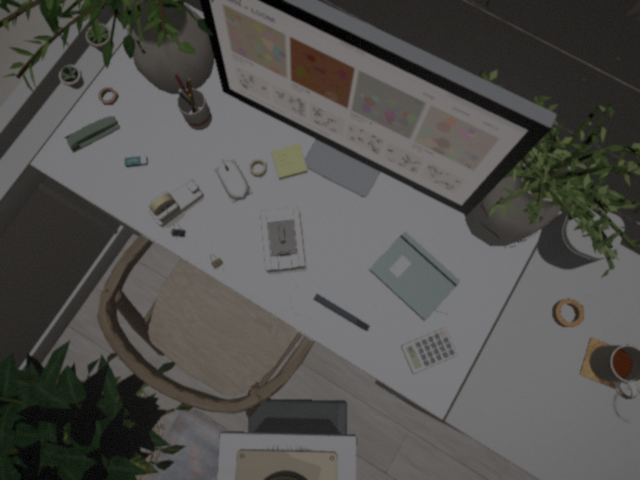

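View pics/scene0.png

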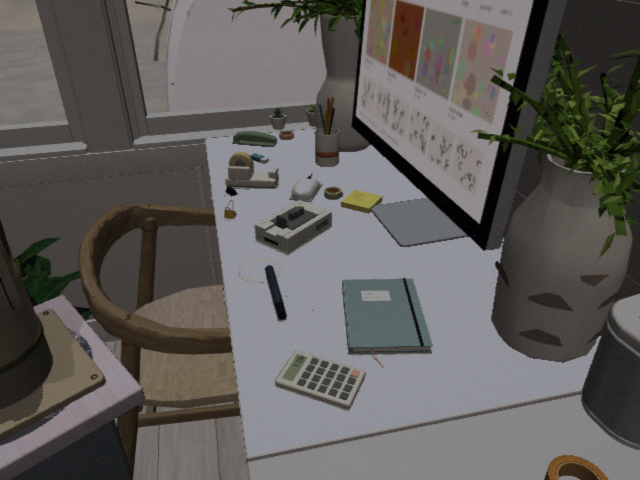

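The top view shows the housing at (283,239), the mouse at (232,180), the notebook at (414,275) and the calculator at (430,351). The arm is out of view. I'll enlarge the housing and the notebook.

```bash
python3 - <<'E'
import cv2,numpy as np
a=cv2.imread("pics/top0.png");b=cv2.imread("pics/scene0.png")
f=lambda i,x,y,w,h,s:cv2.resize(cv2.convertScaleAbs(i[y:y+h,x:x+w],alpha=1.5),(w*s,h*s),interpolation=cv2.INTER_CUBIC)
cv2.imwrite("pics/c1.png",np.hstack([f(a,250,200,66,75,6)[:450],f(b,250,195,90,64,4.4.__int__())[:256].copy() if 0 else cv2.resize(f(b,250,195,88,64,4),(396,450))]))
cv2.imwrite("pics/c2.png",f(a,360,225,110,80,7))
E
```

```text
(no output)
```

View pics/c1.png

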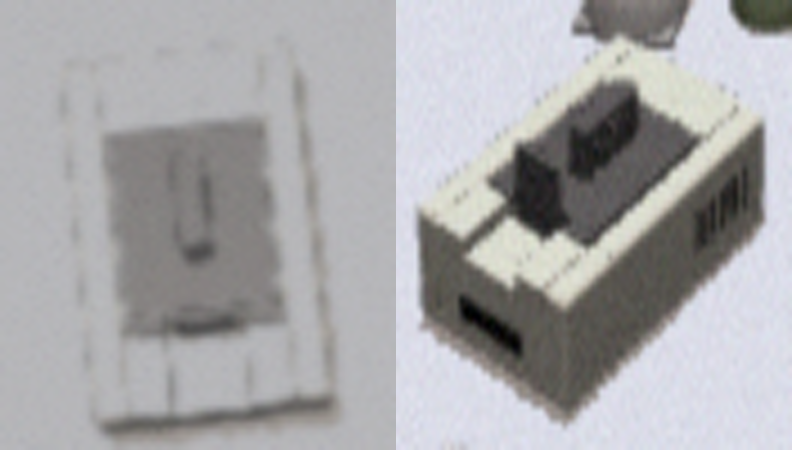

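View pics/c2.png

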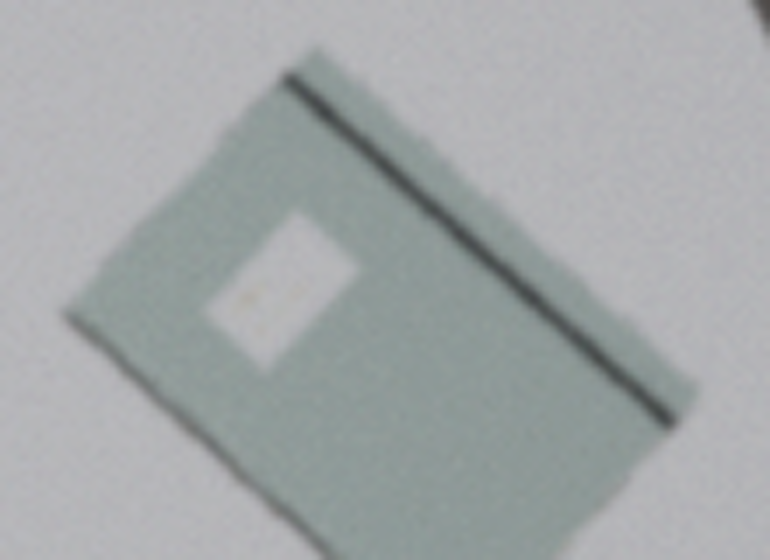

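The housing's tab side faces the bottom of the top view, towards the robot. The top-face corners read about (267,270), (305,267), (299,207) and (261,210). The notebook corners in the top view are (370,270), (405,232), (460,280) and about (420,318). Next I fit the poses.

```bash
cat > h.py <<'E'
from workcell import *
import numpy as np, cv2
from scipy.optimize import least_squares
from scipy.spatial.transform import Rotation as Ro
def proj(n,X):
    p=camera_params(n);c=np.atleast_2d(X)@p["R"].T+p["t"];c=c@p["mtx"].T;return c[:,:2]/c[:,2:]
def ray(n,uv,z):
    p=camera_params(n);d=p["R"].T@np.linalg.inv(p["mtx"])@[*uv,1];o=-p["R"].T@p["t"];return o+d*(z-o[2])/d[2]
def fit(pts,x0):  # pts: list (cam, local xyz, uv)
    def r(q):
        R=Ro.from_euler('z',q[2]).as_matrix()
        return np.concatenate([proj(n,R@np.array(l)+[q[0],q[1],0])[0]-uv for n,l,uv in pts])
    s=least_squares(r,x0,loss='soft_l1');return s.x,r(s.x).reshape(-1,2).round(1)
E
python3 - <<'E'
from h import *
H=[("top",(-.075,.048,.038),(266.7,269.7)),("top",(-.075,-.048,.038),(305,266.7)),("top",(.075,.048,.038),(260.8,210.3)),("top",(.075,-.048,.038),(298.8,206.7)),
("scene",(-.075,.048,.038),(255.3,224.6)),("scene",(-.075,-.048,.038),(286.9,238.4)),("scene",(.075,-.048,.038),(332,211.8)),("scene",(.075,.048,.038),(300.2,200.4))]
r=ray("top",(283,238),.038);print(r)
for s in (H,H[:4],H[4:]):print(*fit(s,[r[0],r[1],.1]))
# rib top, tab top
x=.107
c=[(369.6,269.6),(405.3,231.9),(459.6,280.4),(420,318)]
P=np.array([ray("top",u,.016) for u in c]);print(P,P[0]/2+P[2]/2,np.linalg.norm(np.diff(P,axis=0),axis=1))
for u in [(232,180)]:print("mouse",ray("top",u,.034))
for u in [(343,281),(412,279),(429,348),(350,350)]:print(ray("scene",u,.016))
E
```

```text
[0.60844514 0.02483671 0.038     ]
[0.60831527 0.02369336 0.12964053] [[-0.2  0.6]
 [ 1.1 -0.5]
 [ 0.5  0.3]
 [ 1.2 -0. ]
 [-1.7 -1.2]
 [-0.1 -0.6]
 [ 0.4 -1.2]
 [-0.4 -1.8]]
[0.60850687 0.02540954 0.1282993 ] [[-1.   0.5]
 [ 0.4 -0.6]
 [-0.2  0.2]
 [ 0.6 -0.1]]
[0.60563103 0.01948323 0.12918728] [[-1.6 -0.1]
 [ 0.2  0.6]
 [ 0.9 -0.2]
 [-0.  -0.9]]
[[ 0.53927369 -0.18892701  0.016     ]
 [ 0.63663046 -0.27759903  0.016     ]
 [ 0.51796319 -0.40887406  0.016     ]
 [ 0.42429503 -0.31051573  0.016     ]] [ 0.52861844 -0.29890054  0.016     ] [0.13168549 0.1769606  0.13582372]
mouse [0.75530949 0.15856244 0.034     ]
[ 0.53742484 -0.19623869  0.016     ]
[ 0.63399695 -0.2802748   0.016     ]
[ 0.5067988  -0.41267472  0.016     ]
[ 0.41502943 -0.33151941  0.016     ]
```

```bash
cat >> h.py <<'E'
HP=np.array([.608,.0240,0]);HY=.129
def hw(l): return Ro.from_euler('z',HY).apply(l)+HP   # housing -> world
def state(tgt=None):
    o=get_obs();R=Ro.from_quat(o["ee_rot"]);p=o["position"];hi=Ro.from_euler('z',-HY)
    print("t",round(o["clock"],2),"pos_h(mm)",(hi.apply(p-HP)*1e3).round(1),"F_h",hi.apply(o["ft_force"]).round(1),"grip",round(o["grip_width"],3),round(o["grasp_force"],1))
    print("tool x yaw deg rel housing",np.degrees(np.arctan2(*R.apply([1,0,0])[1::-1])-HY).round(2),"tool z",R.apply([0,0,1]).round(3))
    if tgt is not None: print("shift units",(R.inv().apply(np.array(tgt)-p)/.04).round(3))
E
echo
```

Call:
carry_out --commands '[[[0,0,0,0,0,-0.84],[0,0,0,0,0,-0.84],[0,0,0,0,0,-0.84],[0,0,0,0,0,-0.84],[0,0,0,0,0,0]]]' --hand 1 --force 30

```text
clock: 0.52
position: [0.1381, 0.6093, 0.2309]
ee_rot: [-0.067, 0.998, -0.0, -0.0]
ft_force: [-0.3, 0.4, -0.1]
grip_width: 0.302
grasp_force: 0.0
```

```bash
python3 - <<'E'
from h import *
state(hw([-.075,0,.13]))
E
```

```text
t 0.52 pos_h(mm) [-390.7  640.9  230.9] F_h [-0.2  0.4 -0.1] grip 0.302 0.0
tool x yaw deg rel housing -179.76 tool z [-0.    -0.001 -1.   ]
shift units [ -7.828 -16.054   2.531]
```

Call:
carry_out --commands '[[[-0.4,-0.8,0,0,0,0],[-0.4,-0.8,0,0,0,0],[-0.4,-0.8,0,0,0,0],[-0.4,-0.8,0,0,0,0],[-0.4,-0.8,0,0,0,0],[-0.4,-0.8,0,0,0,0],[-0.4,-0.8,0,0,0,0],[-0.4,-0.8,0,0,0,0],[-0.4,-0.8,0,0,0,0],[-0.4,-0.8,0,0,0,0],[-0.4,-0.8,0,0,0,0],[-0.4,-0.8,0,0,0,0],[-0.4,-0.8,0,0,0,0],[-0.4,-0.8,0,0,0,0],[-0.4,-0.8,0,0,0,0],[-0.4,-0.8,0,0,0,0],[-0.4,-0.8,0,0,0,0],[-0.4,-0.8,0,0,0,0],[-0.4,-0.8,0,0,0,0],[0,-0.8,0,0,0,0]]]'

```text
clock: 2.18
position: [0.5237, 0.0127, 0.2311]
ee_rot: [-0.063, 0.998, -0.0, 0.0]
ft_force: [0.7, -0.5, -0.3]
grip_width: -0.003
grasp_force: 0.0
```

```bash
python3 - <<'E'
from h import *
state(hw([-.070,0,.075]))
E
```

```text
t 2.18 pos_h(mm) [-85.1  -0.3 231.1] F_h [ 0.7 -0.6 -0.3] grip -0.003 0.0
tool x yaw deg rel housing -180.16 tool z [ 0.001 -0.001 -1.   ]
shift units [-0.375  0.012  3.902]
```

Descend to 75 mm and look before pressing.

Call:
carry_out --commands '[[[0,0,0.65,0,0,0],[0,0,0.65,0,0,0],[0,0,0.65,0,0,0],[0,0,0.65,0,0,0],[-0.1,0,0.65,0,0,0],[-0.2,0,0.6,0,0,0],[0,0,0,0,0,0],[0,0,0,0,0,0]]]'

```text
clock: 2.85
position: [0.5331, 0.0153, 0.0766]
ee_rot: [-0.063, 0.998, -0.0, -0.001]
ft_force: [0.5, 1.1, 0.7]
grip_width: 0.001
grasp_force: 0.0
```

```bash
python3 - <<'E'
from h import *
state(hw([-.062,0,.046]))
a=camera("top");b=camera("scene")
cv2.imwrite("pics/t1.png",a[:,:,::-1]);cv2.imwrite("pics/s1.png",b[:,:,::-1])
f=lambda i,x,y,w,h:cv2.resize(cv2.convertScaleAbs(i[y:y+h,x:x+w,::-1],alpha=1.5),(400,500),interpolation=cv2.INTER_CUBIC)
cv2.imwrite("pics/c3.png",np.hstack([f(a,245,195,80,100),f(b,240,170,96,120)]))
E
```

```text
t 2.85 pos_h(mm) [-75.4   1.   76.6] F_h [0.7 1.  0.7] grip 0.001 0.0
tool x yaw deg rel housing -180.12 tool z [-0.003 -0.001 -1.   ]
shift units [-0.338 -0.024  0.765]
```

View pics/c3.png

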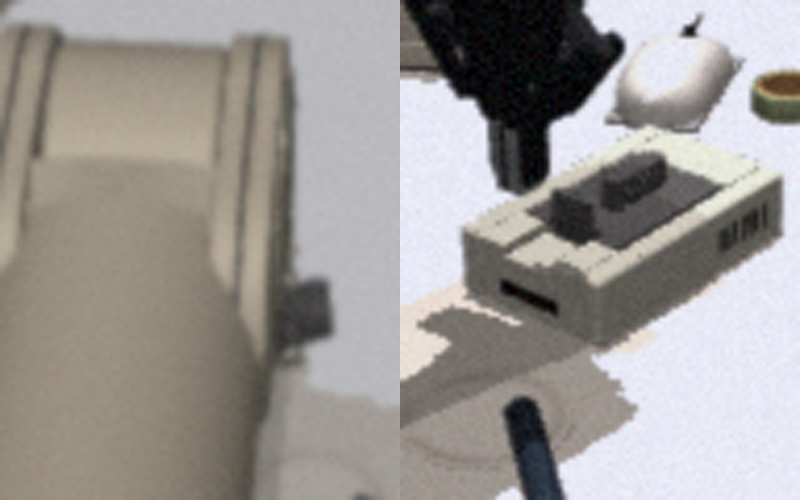

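The scene crop shows the shut fingertips at about pixel (267–268,215), in front of and above the tab. The top view is blocked by the arm. I'll check the calibration against the tip.

```bash
python3 - <<'E'
from h import *
R=Ro.from_euler('z',HY)
p=np.array(get_obs()["position"])
S=lambda q:((q-[240,170])*400/96+[400,0]).round(0)
print("tip face corners",[S(proj("scene",p+R.apply([dx,dy,0]))[0]) for dx,dy in((-.011,-.014),(-.011,.014),(.011,-.014),(.011,.014))])
print("tab top corners",[S(proj("scene",hw([dx,dy,.057]))[0]) for dx,dy in((-.042,-.013),(-.042,.013),(-.038,-.013))])
print("hous corners",[S(proj("scene",hw([dx,dy,.038]))[0]) for dx,dy in((-.075,-.048),(-.075,.048),(.075,-.048))])
E
```

```text
tip face corners [array([523., 196.]), array([482., 179.]), array([554., 179.]), array([513., 162.])]
tab top corners [array([585., 201.]), array([548., 186.]), array([591., 198.])]
hous corners [array([594., 283.]), array([456., 223.]), array([784., 169.])]
```

Call:
carry_out --commands '[[[-0.17,-0.04,0,0,0,0],[-0.15,0,0.25,0,0,0],[0,0,0.25,0,0,0],[0,0,0.25,0,0,0],[0,0,0,0,0,0],[0,0,0,0,0,0],[0,0,0,0,0,0]]]'

```text
clock: 3.53
position: [0.5467, 0.0155, 0.0475]
ee_rot: [-0.064, 0.998, 0.0, 0.0]
ft_force: [0.1, -0.8, 0.0]
grip_width: 0.001
grasp_force: 0.0
```

```bash
python3 - <<'E'
from h import *
state(hw([-.054,-.001,.046]))
E
```

```text
t 3.53 pos_h(mm) [-61.9  -0.5  47.5] F_h [ 0.  -0.8  0. ] grip 0.001 0.0
tool x yaw deg rel housing -180.01 tool z [ 0.  0. -1.]
shift units [-0.197 -0.013  0.039]
```

Call:
carry_out --commands '[[[-0.025,0,0.03,0,0,0],[-0.025,0,0,0,0,0],[-0.025,0,0,0,0,0],[-0.025,0,0,0,0,0],[-0.025,0,0,0,0,0],[-0.025,0,0,0,0,0],[0,0,0,0,0,0],[0,0,0,0,0,0]]]'

```text
clock: 4.2
position: [0.5527, 0.0164, 0.0461]
ee_rot: [-0.064, 0.998, 0.0, 0.0]
ft_force: [0.4, -0.5, 0.4]
grip_width: 0.002
grasp_force: 0.0
```

Call:
carry_out --commands '[[[-0.025,0,0,0,0,0],[0,0,0,0,0,0],[-0.025,0,0,0,0,0],[0,0,0,0,0,0],[0,0,0,0,0,0]]]'

```text
clock: 4.62
position: [0.5547, 0.0167, 0.0461]
ee_rot: [-0.064, 0.998, 0.0, -0.0]
ft_force: [0.4, 0.3, -0.4]
grip_width: -0.0
grasp_force: 0.0
```

Call:
carry_out --commands '[[[-0.025,0,0,0,0,0],[0,0,0,0,0,0],[0,0,0,0,0,0]]]'

```text
clock: 4.87
position: [0.5557, 0.0168, 0.0461]
ee_rot: [-0.064, 0.998, 0.0, 0.0]
ft_force: [-0.2, -0.5, -0.1]
grip_width: -0.006
grasp_force: 0.0
```

Call:
carry_out --commands '[[[-0.025,0,0,0,0,0],[0,0,0,0,0,0],[0,0,0,0,0,0]]]'

```text
clock: 5.12
position: [0.5567, 0.0169, 0.0461]
ee_rot: [-0.064, 0.998, 0.0, 0.0]
ft_force: [0.1, 0.4, -0.3]
grip_width: 0.001
grasp_force: 0.0
```

Call:
carry_out --commands '[[[-0.025,0,0,0,0,0],[0,0,0,0,0,0],[0,0,0,0,0,0]]]'

```text
clock: 5.37
position: [0.5577, 0.0171, 0.0461]
ee_rot: [-0.065, 0.998, 0.0, 0.0]
ft_force: [-0.2, -1.0, 0.9]
grip_width: 0.001
grasp_force: 0.0
```

Call:
carry_out --commands '[[[-0.025,0,0,0,0,0],[0,0,0,0,0,0],[0,0,0,0,0,0]]]'

```text
clock: 5.62
position: [0.5586, 0.0172, 0.0461]
ee_rot: [-0.064, 0.998, 0.0, -0.0]
ft_force: [-0.2, -0.2, 0.0]
grip_width: -0.002
grasp_force: 0.0
```

Call:
carry_out --commands '[[[-0.025,0,0,0,0,0],[0,0,0,0,0,0],[0,0,0,0,0,0]]]'

```text
clock: 5.87
position: [0.5591, 0.0172, 0.046]
ee_rot: [-0.064, 0.998, 0.0, -0.001]
ft_force: [-3.8, 0.2, 3.1]
grip_width: -0.003
grasp_force: 2.1
```

Call:
carry_out --commands '[[[-0.025,0,0,0,0,0],[0,0,0,0,0,0],[0,0,0,0,0,0]]]'

```text
clock: 6.12
position: [0.5601, 0.0174, 0.046]
ee_rot: [-0.064, 0.998, 0.0, -0.001]
ft_force: [-5.5, -1.1, 4.5]
grip_width: -0.001
grasp_force: 2.9
```

Call:
carry_out --commands '[[[-0.025,0,0,0,0,0],[0,0,0,0,0,0],[0,0,0,0,0,0]]]'

```text
clock: 6.37
position: [0.5608, 0.0174, 0.0459]
ee_rot: [-0.064, 0.998, 0.0, -0.001]
ft_force: [-7.6, -1.0, 3.8]
grip_width: -0.001
grasp_force: 3.5
```

Call:
carry_out --commands '[[[-0.025,0,0,0,0,0],[0,0,0,0,0,0],[0,0,0,0,0,0]]]'

```text
clock: 6.62
position: [0.5615, 0.0175, 0.0459]
ee_rot: [-0.064, 0.998, 0.0, -0.001]
ft_force: [-8.5, -0.5, 5.5]
grip_width: -0.0
grasp_force: 4.1
```

Call:
carry_out --commands '[[[-0.025,0,0,0,0,0],[0,0,0,0,0,0],[0,0,0,0,0,0]]]'

```text
clock: 6.87
position: [0.5623, 0.0176, 0.0459]
ee_rot: [-0.064, 0.998, 0.0, -0.001]
ft_force: [-9.0, -0.4, 7.1]
grip_width: 0.003
grasp_force: 4.7
```

Call:
carry_out --commands '[[[-0.015,0,0,0,0,0],[0,0,0,0,0,0],[0,0,0,0,0,0]]]'

```text
clock: 7.12
position: [0.5626, 0.0177, 0.0458]
ee_rot: [-0.064, 0.998, 0.0, -0.002]
ft_force: [-10.8, -1.7, 7.5]
grip_width: -0.0
grasp_force: 5.3
```

Call:
carry_out --commands '[[[-0.012,0,0,0,0,0],[0,0,0,0,0,0],[-0.003,0,-0.025,0,0,0],[-0.004,0,-0.025,0,0,0],[-0.005,0,-0.025,0,0,0],[0,0,0,0,0,0],[0,0,0,0,0,0]]]'

```text
clock: 7.7
position: [0.5629, 0.0177, 0.0481]
ee_rot: [-0.064, 0.998, -0.0, -0.002]
ft_force: [-9.8, -1.1, 1.3]
grip_width: -0.001
grasp_force: 4.8
```

Call:
carry_out --commands '[[[-0.006,0,-0.025,0,0,0],[-0.006,0,-0.025,0,0,0],[-0.006,0,-0.025,0,0,0],[0,0,0,0,0,0],[0,0,0,0,0,0]]]'

```text
clock: 8.12
position: [0.5637, 0.0178, 0.0511]
ee_rot: [-0.064, 0.998, -0.0, -0.002]
ft_force: [-8.6, -1.9, 1.1]
grip_width: 0.002
grasp_force: 4.9
```

Call:
carry_out --commands '[[[-0.02,0,0,0,0,0],[-0.008,0,0,0,0,0],[-0.008,0,-0.025,0,0,0],[-0.008,0,-0.025,0,0,0],[0,0,0,0,0,0],[0,0,0,0,0,0]]]'

```text
clock: 8.62
position: [0.5643, 0.0178, 0.0527]
ee_rot: [-0.064, 0.998, -0.0, -0.004]
ft_force: [-12.4, -1.7, 4.0]
grip_width: -0.0
grasp_force: 6.9
```

```bash
python3 - <<'E'
from h import *
state()
b=camera("scene");cv2.imwrite("pics/s2.png",b[:,:,::-1])
f=lambda i,x,y,w,h:cv2.resize(cv2.convertScaleAbs(i[y:y+h,x:x+w,::-1],alpha=1.8),(w*8,h*8),interpolation=cv2.INTER_CUBIC)
cv2.imwrite("pics/c4.png",f(b,245,175,95,75))
E
```

```text
t 8.62 pos_h(mm) [-44.1  -0.5  52.7] F_h [-12.6  -0.1   4. ] grip -0.0 6.9
tool x yaw deg rel housing -180.02 tool z [-0.007 -0.    -1.   ]
```

View pics/c4.png

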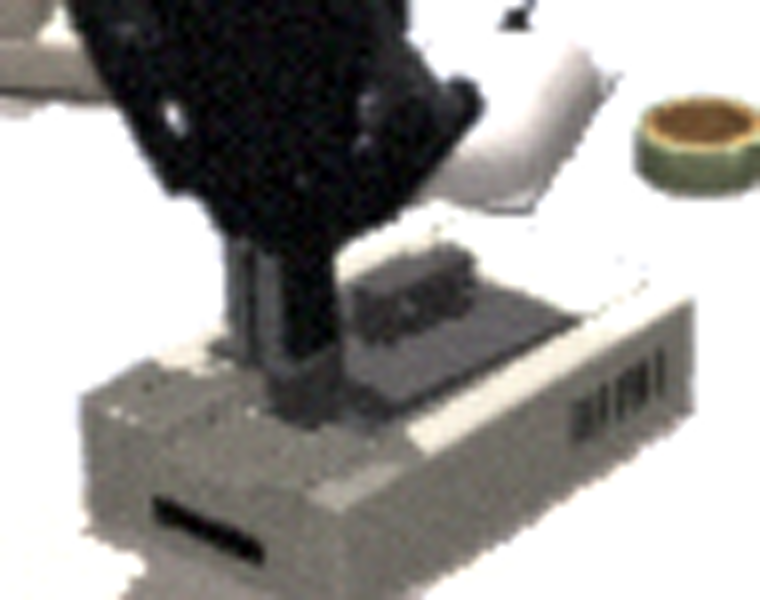

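The picture shows the fingers against the tab. The cover's front right corner is near crop (390,415), and it looks slightly raised. I'll compare it with the projected positions.

```bash
python3 - <<'E'
from h import *
for z in (.034,.038,.042,.046): print(z,[((proj("scene",hw([x,-.031,z]))[0]-[245,175])*8).round() for x in(-.041,0,.042)])
print([((proj("scene",hw([x,y,.038]))[0]-[245,175])*8).round() for x,y in((-.075,-.048),(-.043,-.031),(.075,-.048))])
E
```

```text
0.034 [array([373., 442.]), array([475., 382.]), array([575., 324.])]
0.038 [array([372., 429.]), array([475., 369.]), array([575., 311.])]
0.042 [array([372., 416.]), array([474., 356.]), array([574., 298.])]
0.046 [array([371., 403.]), array([474., 343.]), array([574., 285.])]
[array([333., 502.]), array([367., 432.]), array([698., 285.])]
```

The front corner is above its closed position, so the cover is lifting. I'll continue.

Call:
carry_out --commands '[[[-0.008,0,-0.025,0,0,0],[-0.008,0,-0.025,0,0,0],[-0.008,0,-0.025,0,0,0],[0,0,0,0,0,0],[0,0,0,0,0,0]]]'

```text
clock: 9.08
position: [0.5652, 0.0179, 0.0557]
ee_rot: [-0.064, 0.998, -0.0, -0.004]
ft_force: [-14.1, -1.2, 4.7]
grip_width: -0.004
grasp_force: 7.3
```

Call:
carry_out --commands '[[[-0.01,0,-0.025,0,0,0],[-0.01,0,-0.025,0,0,0],[-0.01,0,-0.025,0,0,0],[0,0,0,0,0,0],[0,0,0,0,0,0]]]'

```text
clock: 9.5
position: [0.5661, 0.0179, 0.0586]
ee_rot: [-0.064, 0.998, -0.0, -0.004]
ft_force: [-16.0, -1.9, 4.2]
grip_width: -0.002
grasp_force: 8.1
```

Call:
carry_out --commands '[[[-0.01,0,-0.025,0,0,0],[-0.01,0,-0.025,0,0,0],[0,0,0,0,0,0],[0,0,0,0,0,0]]]'

```text
clock: 9.83
position: [0.5668, 0.018, 0.0607]
ee_rot: [-0.064, 0.998, 0.0, -0.004]
ft_force: [-15.8, -2.1, 4.9]
grip_width: 0.002
grasp_force: 8.5
```

Call:
carry_out --commands '[[[0.04,0,0,0,0,0],[0.04,0,0,0,0,0],[0.04,0,0,0,0,0],[0.04,0,0,0,0,0],[0.04,0,0,0,0,0],[0.1,0,0,0,0,0],[0.3,0,0,0,0,0],[0,0,-0.5,0,0,0],[0,0,-0.5,0,0,0],[0,0,-0.4,0,0,0],[0,0,0,0,0,0]]]'

```text
clock: 10.75
position: [0.549, 0.0158, 0.1216]
ee_rot: [-0.064, 0.998, 0.0, 0.003]
ft_force: [1.2, 0.0, -0.1]
grip_width: 0.005
grasp_force: 0.0
```

```bash
python3 - <<'E'
from h import *
state(hw([.008,-.001,.11]))
b=camera("scene");cv2.imwrite("pics/s3.png",b[:,:,::-1])
f=lambda i,x,y,w,h:cv2.resize(cv2.convertScaleAbs(i[y:y+h,x:x+w,::-1],alpha=1.8),(w*8,h*8),interpolation=cv2.INTER_CUBIC)
cv2.imwrite("pics/c5.png",f(b,245,175,95,75))
E
```

```text
t 10.75 pos_h(mm) [-59.5  -0.6 121.6] F_h [ 1.2 -0.1 -0.1] grip 0.005 0.0
tool x yaw deg rel housing -180.01 tool z [ 0.006  0.001 -1.   ]
shift units [-1.686 -0.011  0.3  ]
```

View pics/c5.png

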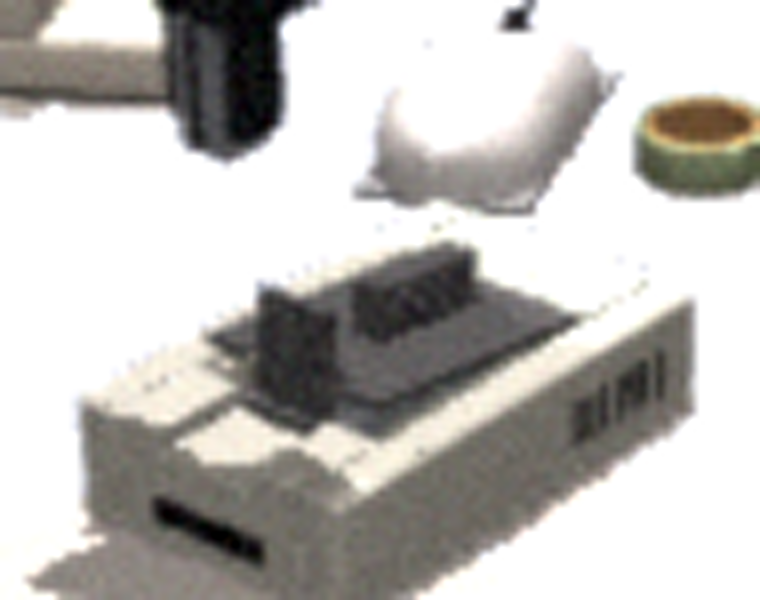

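The cover is propped: its tab stands at crop (300,350) and its hook rests on the lip. Next I move over the rib with the gripper half open.

Call:
carry_out --commands '[[[-0.6,0,0,0,0,0],[-0.6,0,0,0,0,0],[-0.5,0,0,0,0,0],[0,0,0,0,0,0],[0,0,0.5,0,0,0],[0,0,0.5,0,0,0],[0,0,0.3,0,0,0],[0,0,0,0,0,0],[0,0,0,0,0,0]]]' --hand 0.1

```text
clock: 11.55
position: [0.6136, 0.0242, 0.0655]
ee_rot: [-0.064, 0.998, -0.0, -0.001]
ft_force: [0.0, 0.2, 0.9]
grip_width: 0.45
grasp_force: 0.0
```

```bash
python3 - <<'E'
from h import *
state(hw([.009,-.001,.049]))
b=camera("scene");cv2.imwrite("pics/s4.png",b[:,:,::-1])
f=lambda i,x,y,w,h:cv2.resize(cv2.convertScaleAbs(i[y:y+h,x:x+w,::-1],alpha=1.8),(w*8,h*8),interpolation=cv2.INTER_CUBIC)
cv2.imwrite("pics/c6.png",f(b,245,175,95,75))
E
```

```text
t 11.55 pos_h(mm) [ 5.5 -0.5 65.5] F_h [0.  0.2 0.9] grip 0.45 0.0
tool x yaw deg rel housing -180.0 tool z [-0.001 -0.    -1.   ]
shift units [-0.087 -0.013  0.413]
```

View pics/c6.png

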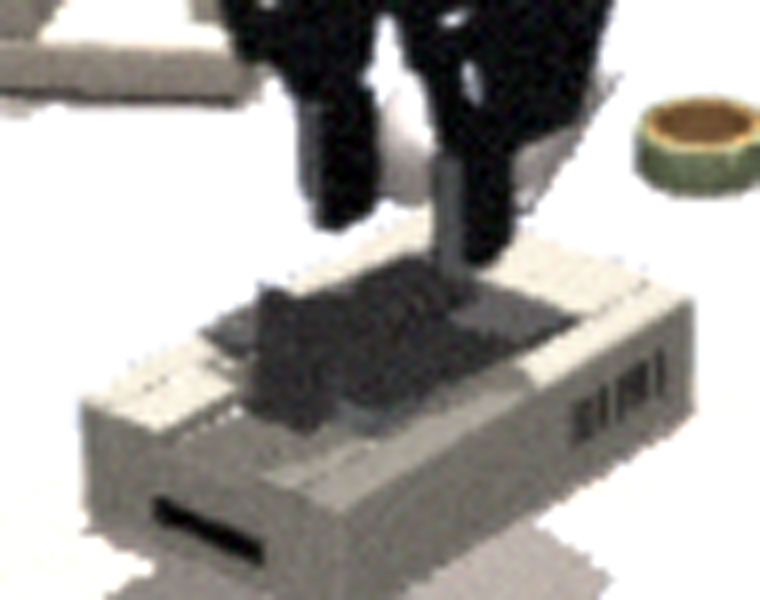

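The fingers straddle the rib: tips at crop (340,225) and (485,262), rib centre near (415,280). I'll descend and grip gently.

Call:
carry_out --commands '[[[-0.08,0,0.1,0,0,0],[0,0,0.1,0,0,0],[0,0,0.1,0,0,0],[0,0,0.06,0,0,0],[0,0,0,0,0,0],[0,0,0,0,0,0]]]'

```text
clock: 12.1
position: [0.6172, 0.0248, 0.0516]
ee_rot: [-0.064, 0.998, 0.0, -0.0]
ft_force: [0.3, -0.5, -0.4]
grip_width: 0.449
grasp_force: 0.0
```

Call:
carry_out --commands '[[[0,0,0,0,0,0],[0,0,0,0,0,0],[0,0,0,0,0,0],[0,0,0,0,0,0],[0,0,0,0,0,0],[0,0,0,0,0,0],[0,0,0,0,0,0],[0,0,0,0,0,0]]]' --hand 1 --force 30

```text
clock: 12.77
position: [0.6171, 0.0269, 0.0521]
ee_rot: [-0.065, 0.998, 0.001, -0.0]
ft_force: [-2.8, 5.6, 3.6]
grip_width: 0.127
grasp_force: 33.2
```

Gripped. First I relieve the side load, then pull along the cover's own -x.

Call:
carry_out --commands '[[[0,0.04,-0.015,0,0,0],[0,0,0,0,0,0],[0.02,0,-0.006,0,0,0],[0.025,0,-0.004,0,0,0],[0.025,0,-0.004,0,0,0],[0,0,0,0,0,0],[0,0,0,0,0,0]]]' --force 45

```text
clock: 13.35
position: [0.6144, 0.0264, 0.0529]
ee_rot: [-0.065, 0.998, 0.0, 0.0]
ft_force: [2.6, 4.1, -0.7]
grip_width: 0.114
grasp_force: 47.8
```

Call:
carry_out --commands '[[[0.025,0,-0.004,0,0,0],[0.025,0,-0.004,0,0,0],[0.025,0,-0.004,0,0,0],[0,0,0,0,0,0],[0,0,0,0,0,0]]]'

```text
clock: 13.77
position: [0.6113, 0.0259, 0.0534]
ee_rot: [-0.065, 0.998, 0.0, -0.0]
ft_force: [0.7, 4.8, 0.1]
grip_width: 0.12
grasp_force: 47.9
```

Call:
carry_out --commands '[[[0.025,0.04,-0.004,0,0,0],[0.025,0,-0.004,0,0,0],[0.025,0,-0.004,0,0,0],[0.025,0,-0.004,0,0,0],[0,0,0,0,0,0],[0,0,0,0,0,0]]]'

```text
clock: 14.27
position: [0.607, 0.0262, 0.0539]
ee_rot: [-0.064, 0.998, -0.0, -0.0]
ft_force: [0.1, 0.2, -0.2]
grip_width: 0.118
grasp_force: 47.8
```

Call:
carry_out --commands '[[[0.025,0,-0.004,0,0,0],[0.025,0,-0.004,0,0,0],[0.025,0,-0.004,0,0,0],[0,0,0,0,0,0],[0,0,0,0,0,0]]]'

```text
clock: 14.68
position: [0.6042, 0.0263, 0.0545]
ee_rot: [-0.064, 0.998, 0.0, 0.0]
ft_force: [0.2, -0.0, -1.7]
grip_width: 0.121
grasp_force: 47.8
```

Call:
carry_out --commands '[[[0.025,0,-0.01,0,0,0],[0.025,0,-0.025,0,0,0],[0,0,-0.025,0,0,0],[0,0,-0.025,0,0,0],[0,0,-0.025,0,0,0],[0,0,0,0,0,0]]]'

```text
clock: 15.18
position: [0.6024, 0.0261, 0.0592]
ee_rot: [-0.064, 0.998, 0.0, 0.0]
ft_force: [-0.4, 0.6, -0.4]
grip_width: 0.116
grasp_force: 47.8
```

Call:
carry_out --commands '[[[0,0,-0.1,0,0,0],[0,0,-0.2,0,0,0],[0,0,-0.4,0,0,0],[0,0,-0.6,0,0,0],[0,0,-0.6,0,0,0],[0,0,-0.4,0,0,0],[0,0,-0.1,0,0,0],[0,0,0,0,0,0]]]'

```text
clock: 15.85
position: [0.603, 0.0261, 0.1564]
ee_rot: [-0.064, 0.998, 0.0, 0.001]
ft_force: [0.1, 0.4, -0.8]
grip_width: 0.116
grasp_force: 47.8
```

```bash
python3 - <<'E'
from h import *
state([.524,-.302,.12])
b=camera("scene");cv2.imwrite("pics/s5.png",b[:,:,::-1])
cv2.imwrite("pics/c7.png",cv2.resize(cv2.convertScaleAbs(b[90:265,215:375,::-1],alpha=1.8),None,fx=3.4,fy=3.4,interpolation=cv2.INTER_CUBIC))
E
```

```text
t 15.85 pos_h(mm) [ -4.7   2.7 156.4] F_h [ 0.2  0.3 -0.8] grip 0.116 47.8
tool x yaw deg rel housing -180.0 tool z [ 0.003  0.001 -1.   ]
shift units [ 3.016 -7.881  0.898]
```

View pics/c7.png

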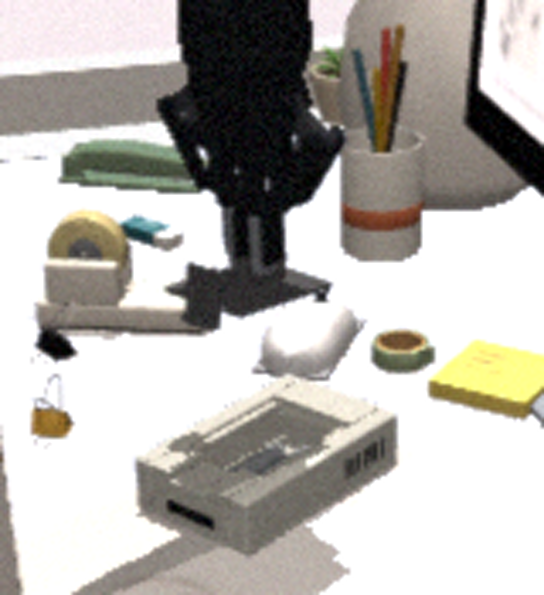

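The cover hangs in the gripper, front side up, clear of the housing, and the mouse hasn't moved. I'll carry it to the notebook.

Call:
carry_out --commands '[[[0.1,-0.3,0,0,0,0],[0.2,-0.6,0,0,0,0],[0.2,-0.6,0,0,0,0],[0.2,-0.6,0,0,0,0],[0.2,-0.6,0,0,0,0],[0.2,-0.6,0,0,0,0],[0.2,-0.6,0,0,0,0],[0.2,-0.6,0,0,0,0],[0.2,-0.6,0,0,0,0],[0.3,-0.6,0,0,0,0],[0.2,-0.6,0,0,0,0],[0.2,-0.6,0,0,0,0],[0.2,-0.6,0,0,0,0],[0.2,-0.4,0,0,0,0],[0,0,0,0,0,0],[0,0,0,0,0,0]]]'

```text
clock: 17.23
position: [0.53, -0.3034, 0.1536]
ee_rot: [-0.063, 0.998, 0.0, -0.001]
ft_force: [-0.0, 0.8, -1.0]
grip_width: 0.118
grasp_force: 47.7
```

Call:
carry_out --commands '[[[0,0,0.3,0,0,0],[0,0,0.5,0,0,0],[0,0,0.5,0,0,0],[0,0,0.5,0,0,0],[0,0,0.5,0,0,0],[0,0,0.2,0,0,0],[0,0,0.1,0,0,0],[0,0,0,0,0,0],[0,0,0,0,0,0]]]'

```text
clock: 17.98
position: [0.5323, -0.3017, 0.0514]
ee_rot: [-0.065, 0.998, -0.0, 0.0]
ft_force: [-0.0, 0.1, -0.5]
grip_width: 0.12
grasp_force: 47.7
```

```bash
python3 - <<'E'
from h import *
state([.532,-.301,.042])
b=camera("scene");cv2.imwrite("pics/s6.png",b[:,:,::-1])
cv2.imwrite("pics/c8.png",cv2.resize(cv2.convertScaleAbs(b[220:380,300:470,::-1],alpha=1.8),None,fx=3.5,fy=3.5,interpolation=cv2.INTER_CUBIC))
E
```

```text
t 17.98 pos_h(mm) [-117.  -313.2   51.4] F_h [ 0.   0.1 -0.5] grip 0.12 47.7
tool x yaw deg rel housing -179.97 tool z [ 0.001 -0.    -1.   ]
shift units [0.005 0.018 0.236]
```

View pics/c8.png

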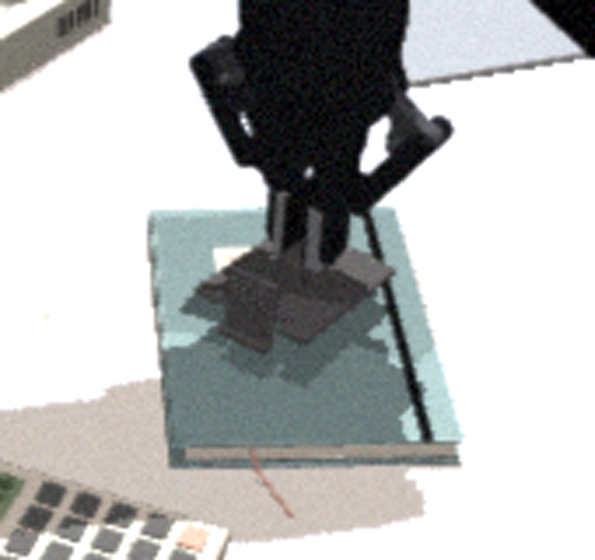

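The cover hangs over the middle of the notebook, a little above it. I'll lower it slowly.

Call:
carry_out --commands '[[[0,0,0.05,0,0,0],[0,0,0.05,0,0,0],[0,0,0.05,0,0,0],[0,0,0.05,0,0,0],[0,0,0,0,0,0],[0,0,0,0,0,0]]]'

```text
clock: 18.53
position: [0.5317, -0.3017, 0.0427]
ee_rot: [-0.064, 0.998, 0.0, -0.0]
ft_force: [1.1, -0.7, -0.3]
grip_width: 0.122
grasp_force: 47.7
```

Call:
carry_out --commands '[[[0,0,0.025,0,0,0],[0,0,0.025,0,0,0],[0,0,0.025,0,0,0],[0,0,0,0,0,0],[0,0,0,0,0,0]]]'

```text
clock: 18.95
position: [0.5318, -0.3017, 0.0397]
ee_rot: [-0.064, 0.998, 0.0, -0.0]
ft_force: [0.4, -0.7, -0.9]
grip_width: 0.116
grasp_force: 47.7
```

Call:
carry_out --commands '[[[0,0,0.025,0,0,0],[0,0,0.025,0,0,0],[0,0,0,0,0,0],[0,0,0,0,0,0]]]'

```text
clock: 19.28
position: [0.5318, -0.3017, 0.0377]
ee_rot: [-0.064, 0.998, 0.0, -0.0]
ft_force: [0.0, 0.1, 0.1]
grip_width: 0.118
grasp_force: 47.7
```

Call:
carry_out --commands '[[[0,0,0.025,0,0,0],[0,0,0,0,0,0],[0,0,0,0,0,0]]]'

```text
clock: 19.53
position: [0.5319, -0.3018, 0.0369]
ee_rot: [-0.064, 0.998, 0.0, 0.0]
ft_force: [0.4, 0.2, -0.1]
grip_width: 0.119
grasp_force: 47.9
```

Call:
carry_out --commands '[[[0,0,0.025,0,0,0],[0,0,0,0,0,0],[0,0,0,0,0,0]]]'

```text
clock: 19.78
position: [0.5319, -0.3019, 0.0363]
ee_rot: [-0.064, 0.998, 0.0, 0.0]
ft_force: [-3.0, 0.4, 5.5]
grip_width: 0.117
grasp_force: 48.5
```

Call:
carry_out --commands '[[[0,0,0.02,0,0,0],[0,0,0,0,0,0],[0,0,0,0,0,0]]]'

```text
clock: 20.03
position: [0.5319, -0.302, 0.0362]
ee_rot: [-0.064, 0.998, 0.0, 0.0]
ft_force: [-5.2, 2.7, 12.9]
grip_width: 0.119
grasp_force: 49.3
```

It's in contact. I'll ease off, open and retreat.

Call:
carry_out --commands '[[[0,0,-0.025,0,0,0],[0,0,0,0,0,0]]]'

```text
clock: 20.2
position: [0.5319, -0.3019, 0.0365]
ee_rot: [-0.064, 0.998, -0.0, 0.0]
ft_force: [-1.4, 0.6, 1.7]
grip_width: 0.117
grasp_force: 48.2
```

Call:
carry_out --commands '[[[0,0,0,0,0,0],[0,0,0,0,0,0],[0,0,0,0,0,0],[0,0,0,0,0,0],[0,0,0,0,0,0],[0,0,0,0,0,0]]]' --hand 0.2

```text
clock: 20.7
position: [0.5318, -0.3017, 0.0359]
ee_rot: [-0.064, 0.998, 0.0, -0.0]
ft_force: [-0.7, 0.5, -0.5]
grip_width: 0.396
grasp_force: 0.0
```

Call:
carry_out --commands '[[[0,0,-0.1,0,0,0],[0,0,-0.3,0,0,0],[0,0,-0.6,0,0,0],[0,0,-0.8,0,0,0],[0,0,-0.8,0,0,0],[0,0,-0.8,0,0,0],[0,0,-0.4,0,0,0],[0,0,0,0,0,0],[0,0,0,0,0,0],[0,0,0,0,0,0],[0,0,0,0,0,0]]]'

```text
clock: 21.62
position: [0.5314, -0.3014, 0.1871]
ee_rot: [-0.065, 0.998, 0.0, -0.001]
ft_force: [-0.4, -0.2, -0.2]
grip_width: 0.4
grasp_force: 0.0
```

```bash
python3 - <<'E'
from h import *
state()
b=camera("scene")
cv2.imwrite("pics/c9.png",cv2.resize(cv2.convertScaleAbs(b[220:380,300:470,::-1],alpha=1.8),None,fx=3.5,fy=3.5,interpolation=cv2.INTER_CUBIC))
E
```

```text
t 21.62 pos_h(mm) [-117.9 -312.8  187.1] F_h [-0.5 -0.2 -0.2] grip 0.4 0.0
tool x yaw deg rel housing -179.99 tool z [-0.001  0.001 -1.   ]
```

View pics/c9.png

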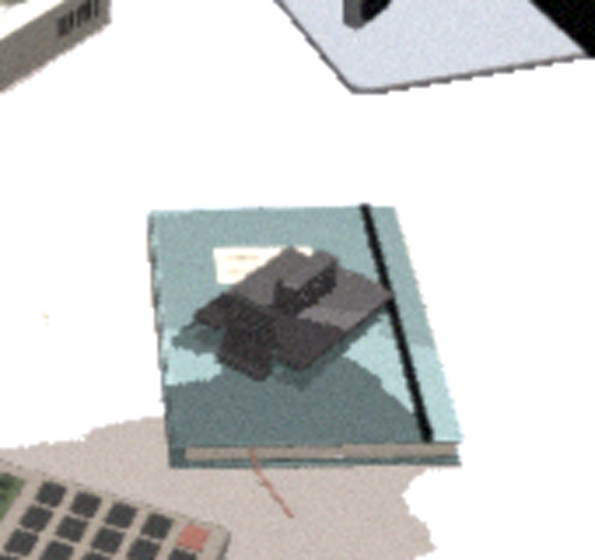

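The cover lies right side up near the middle of the notebook, at crop (295,310). The gripper is clear and the calculator hasn't moved, so I'll hand the job in.

```bash
python3 -c "
from workcell import hand_in
print(hand_in())"
```

```text
the job is handed in; nothing more can be done
None
```

The job is handed in: the cover is off and lying right side up near the middle of the notebook, with the gripper clear; the calculator and mouse looked unmoved in the pictures, and no verdict was returned.

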